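# Lock the shard chute's liner plate onto its keyhole stud

### The arm

A 6-joint arm with a two-finger parallel gripper is mounted at the origin on the work surface. World frame = base frame: x ahead of the robot, y to its left, z up, the work surface at z = 0. Lengths are in m, angles in rad, forces in N, time in s.
With the tool pointing down it reaches from about 0.35 to 0.8 m from the base axis. Payload 7.3 kg.
Tool frame: the origin (TCP) lies midway between the tips of the shut fingers; the grasp point (between the pads) lies 19 mm behind it (bot.grasp_offset is the distance from the TCP to the grasp point, in m); x points along the fingers, y is the direction in which the jaws open and shut, and the axes are right-handed (so a half turn about x gives the same grasp; the last joint's range is limited). The gripper opens to 85 mm and grips with 20 to 120 N. Pads are 22 mm wide; open, the fingers measure 114 mm over their backs; the gripper's body (76 mm by 85 mm) begins 54 mm behind the grasp point. The pads swing forward as they close: fully open they stand 13 mm farther back than shut.
Start: joints at [-1.261, 0.342, 1.524, -0, 1.275, -0.146], TCP at [0.231, -0.471, 0.206] pointing down, gripper open.
Joint ranges: [-2.53, 2.53], [-0.77, 2.02], [0.04, 2.7], [-1, 4.14], [0.28, 2.66], [-3.11, 3.11]. Speed limits (rad/s): [2.57, 2.57, 3.14, 3.14, 3.14, 3.14].

### API

Orientations are given as [roll, pitch, yaw] about the fixed x, y, z axes, in that order (R = Rz(yaw) Ry(pitch) Rx(roll)).
In Python, from station import bot, gripper_to, readout, imaging gives the robot as it stands. The module is installed in compiled form; this text tells all that it offers. Calls block until the motion is done:
- bot.move_pose(position, orientation): joint-space move of the TCP to a pose.
- bot.move_straight(position, attitude=None, max_speed=0.15, contact_N=None): straight line of the TCP; attitude=None keeps the orientation; max_speed is the mean speed in m/s. With contact_N (N) it stops when the force on the tool has changed by that much, and returns True; else False.
- bot.goto_joints(angles): joint-space move.
- gripper_to(opening, squeeze=None): finger opening in m; squeeze is the grip in N (None keeps the last); returns when the fingers have stopped.
- bot.sleep(seconds).
- bot.ik(position, orientation): joint angles nearest the present ones, or None.
- readout.get_state(): the state.
- imaging.camera(name): name is "scene" or "side" or "wrist"; returns the picture (384x512x3 uint8, red, green, blue); there is no depth.
- imaging.camera_info(name): a dict with "fx", "fy", "cx", "cy" (pixels), "distortion" ([k1, k2, p1, p2, k3] as OpenCV has them; the pictures are not rectified), "rvec" (rotation vector, rad) and "tvec" (3), from world to camera coordinates, as OpenCV has them. Camera axes: x right, y down, z forward; pixel columns grow to the right and rows downward; lengths in m; the calibration is good to about 2 mm. A picture is of the moment at which its call begins: read the wrist's pose just before it. camera_info takes no time and is no camera call; for the wrist camera it gives the pose at the moment of the call.
A pose or a line that the arm cannot do raises bot.Unreachable and nothing moves.
- bot.finish_job(): hands the job in, once; it reports no verdict.
The state is a dict: "clock": time; "qpos": joint angles; "joint_vel": joint speeds; "tau": joint torques, N m; "ee_pos": TCP position; "orientation": TCP orientation; "contact_force": force on the tool from outside, world axes, zero at the start; "moment": the same for the moment, N m; "grip_width": finger opening in m.
Only numpy, scipy, OpenCV 4.12 (cv2) and the standard library are available. Lean on these libraries where they do the work, as an engineer would, in place of code of your own. Each camera call takes 0.05 s, during which the arm holds its last target. There are 200 camera calls.

### The job

Fit the steel liner plate in the wooden shard chute: press the big end of its keyhole over the stud head until the plate lies flat on the chute bed, then slide the plate down the chute until its keyhole has wedged tight under the stud head, let go and leave it there. The stud can stand anywhere along a short length of the bed, so feel for it, and press and push the plate gently, never harder than about 20 N. Leave the glass and the other tools where they lie.

Things in the scene. Friction and masses are not known exactly. Their poses are not given: they have to be found in the camera images.
- plate_grip (a point): Loose flat steel liner plate 105 x 80 x 5 mm, 0.3 kg, with a wooden handle bar on top. Point: mid-bar, 40 mm above the plate's underside. Plate x: the way it slides to lock; z: up out of its face. Bar: 60 mm along y, 14 mm thick (x), 16 to 58 mm above the underside on a 26 mm thick foot 5 to 16 mm above it: hold it above the foot. From this point the plate spans x -17 to +88, y -40 to +40 mm.
- plate_hole (a point): Centre of the keyhole's big round end, 24 mm across, at the plate's underside; 60 mm in plate x ahead of the grip point and 40 mm below it, on the centre line.
- plate_home (a point): Where the stud's axis sits when the slot's closed end meets it, at the plate's underside: 34.5 mm back (-x) from the big end's centre. The slot is 12 mm wide. Two wedge strips beside it rise from 5 to 9.5 mm above the underside, from 14 mm to 39 mm behind the big end's centre: as the plate slides +x they draw the stud out, with drag growing to about 5 to 12 N, until the slot's end stops it hard.
- bed: Fixed sloping wooden bed of the chute, 150 mm wide. Origin on its upper face, on the centre line; x straight down the slope (15 degrees, away from the robot), z square out of it. Runs x -110 to +170 mm; side walls at y +-63 mm, 26 mm high. The stud stands on the centre line at an x from -20 to +20 mm, different every time and not given. The fitted plate lies flat, its x along the bed's x.
- stud (a joint): Sprung steel stud square out of the bed: neck 9 mm, round head 20 mm across, 5 mm thick. At rest (0) the head's top is 11.5 mm and its underside 6.5 mm above the bed. Value (m): how far it is drawn out against its spring (1.2 N per mm); negative when the head is pressed in (at most 4 mm, then hard); about +0.003 when the plate is fully wedged under the head.
- offcut: Bystander: streaky purple glass offcut, flat, about 110 x 85 x 4 mm, origin at its underside.
- stretcher: Bystander: cast iron lead stretcher, 150 x 45 mm, 70 mm tall, origin at its underside.
- pliers: Bystander: brass-bound glass pliers lying flat, 190 mm long along x (jaws +55, handles -135 mm), 14 mm tall, origin under the pivot.
- bevel: Bystander: white opal bevel, a square glass piece 70 x 70 x 6 mm, origin at its underside.
Mind the look-alikes: they are no part of the job. Several things look just like the part that bears plate_grip: the one meant starts farthest to the robot's right.

How it is judged:
By the outcome, as a careful person would: the job done as asked, in the order asked, and still so for the second after the job is handed in, with the robot touching nothing.
It also fails if it takes over 72 s, if anything falls off the work surface, if the arm or the gripper's body presses on something with over 40 N, if the wrist force passes 120 N, or if a joint passes its speed limit or range.

## Working session

There is one attempt and no reset: what is moved stays moved. The work goes in short steps, each a Python script; the robot and the scene stay as the last script left them, time stands still between calls to the robot, and variables do not carry over. Pictures are saved under pics/ and viewed, about 8 in all and at most 12, crops included, and the job is handed in when it is done.

```bash
mkdir -p pics
python3 - <<'E'
from station import bot,readout,imaging
import cv2,numpy as np
ims=[]
for n in("scene","side","wrist"):
    im=imaging.camera(n)[:,:,::-1]; cv2.imwrite(f"pics/{n}0.png",im); ims.append(im)
    i=imaging.camera_info(n); R=cv2.Rodrigues(np.array(i["rvec"]))[0]
    print(n,{k:np.round(v,3).tolist() for k,v in i.items()},"C",(-R.T@np.array(i["tvec"]).ravel()).round(3))
print(readout.get_state())
E
```

```text
scene {'fx': 478.854, 'fy': 478.854, 'cx': 259.174, 'cy': 182.367, 'distortion': [-0.157, 0.0, 0.0, 0.0, 0.0], 'rvec': [1.687, 1.636, -0.809], 'tvec': [-0.058, -0.239, 2.156]} C [ 1.865 -0.012  1.108]
side {'fx': 443.016, 'fy': 443.016, 'cx': 256.179, 'cy': 196.747, 'distortion': [0.057, 0.0, 0.0, 0.0, 0.0], 'rvec': [0.263, -2.644, 1.473], 'tvec': [0.474, 0.1, 1.276]} C [0.254 1.105 0.759]
wrist {'fx': 295.878, 'fy': 295.878, 'cx': 253.726, 'cy': 194.514, 'distortion': [-0.04, 0.0, 0.0, 0.0, 0.0], 'rvec': [-2.451, 1.529, 0.223], 'tvec': [-0.525, -0.036, 0.379]} C [ 0.297 -0.439  0.373]
{'clock': 0.15, 'qpos': array([-1.26100726e+00,  3.42573192e-01,  1.52479723e+00,  3.58086791e-05,
        1.27539929e+00, -1.46033226e-01]), 'joint_vel': array([-0.00032141, -0.00325478, -0.00235359, -0.00010381, -0.00015368,
        0.00199234]), 'tau': array([ 7.50709823e-04, -4.33907318e+01, -2.46146929e+01, -2.16414928e-04,
        5.64747010e-03, -2.80364276e-05]), 'ee_pos': array([ 0.2310194 , -0.47107475,  0.20578029]), 'orientation': array([-1.74591521,  1.56961876,  1.8514893 ]), 'contact_force': array([-0.49599925, -0.51021695, -0.10354626]), 'moment': array([ 0.02405255,  0.01297939, -0.02238592]), 'grip_width': 0.08537511226577216}
```

View pics/scene0.png

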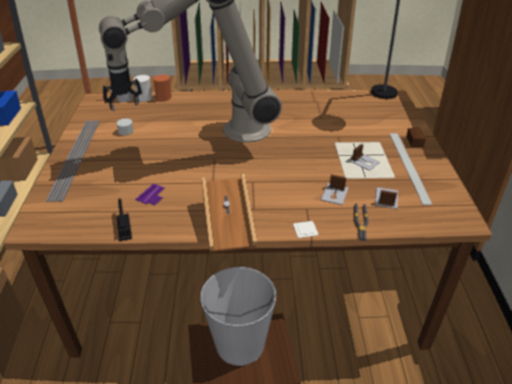

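View pics/side0.png

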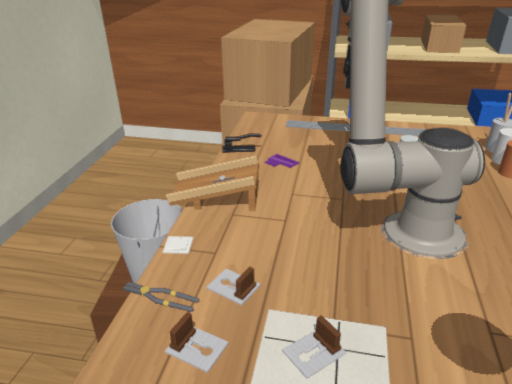

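Look-alikes in the scene view: plate A (335,190), plate B (362,160, on paper), plate C (387,198). Image left is the robot's right, so A is the one I want (side view: 235,285). I'll get coarse positions and a close crop.

```bash
cat > h.py <<'E'
from station import bot,gripper_to,readout,imaging
import cv2,numpy as np
from scipy.spatial.transform import Rotation as Ro
def ray(info,px):
    K=np.array([[info["fx"],0,info["cx"]],[0,info["fy"],info["cy"]],[0,0,1]])
    u=cv2.undistortPoints(np.array([[px]],float),K,np.array(info["distortion"],float)).ravel()
    R=cv2.Rodrigues(np.array(info["rvec"],float))[0]
    d=R.T@np.array([u[0],u[1],1]); return -R.T@np.array(info["tvec"],float).ravel(),d/np.linalg.norm(d)
def plane(info,px,z=0.):
    c,d=ray(info,px); return c+d*(z-c[2])/d[2]
def tri(obs):
    A=np.zeros((3,3));b=np.zeros(3);P=[]
    for i,p in obs:
        c,d=ray(i,p);M=np.eye(3)-np.outer(d,d);A+=M;b+=M@c;P.append((c,M))
    x=np.linalg.solve(A,b); return x,[np.linalg.norm(M@(x-c)) for c,M in P]
def proj(info,X):
    K=np.array([[info["fx"],0,info["cx"]],[0,info["fy"],info["cy"]],[0,0,1]])
    return cv2.projectPoints(np.atleast_2d(np.array(X,float)),np.array(info["rvec"],float),np.array(info["tvec"],float),K,np.array(info["distortion"],float))[0][:,0]
E
python3 - <<'E'
from h import *
s=imaging.camera_info("scene");d=imaging.camera_info("side")
for p in[(335,192),(362,162),(387,199)]:print("sc",p,plane(s,p,0).round(3))
for p in[(235,287),(315,352),(198,347)]:print("sd",p,plane(d,p,0).round(3))
print("stud",tri([(s,(226,201)),(d,(222,179))]))
a=cv2.imread("pics/scene0.png");b=cv2.imread("pics/side0.png")
c1=cv2.resize(a[165:255,195:355],None,fx=5,fy=3.3*1.5,interpolation=3)[:,:800]
c1=cv2.resize(a[168:258,195:355],(800,450),interpolation=3)
cv2.imwrite("pics/c1.png",c1)
c2=cv2.resize(b[145:310,160:270],(400,600),interpolation=3); cv2.imwrite("pics/c2.png",c2)
E
```

```text
sc (335, 192) [0.466 0.328 0.   ]
sc (362, 162) [0.27  0.472 0.   ]
sc (387, 199) [0.513 0.517 0.   ]
sd (235, 287) [0.471 0.325 0.   ]
sd (315, 352) [0.262 0.478 0.   ]
sd (198, 347) [0.504 0.513 0.   ]
stud (array([ 0.60554683, -0.07274088,  0.0737723 ]), [np.float64(0.0055901581798217725), np.float64(0.005590158179821665)])
```

View pics/c1.png

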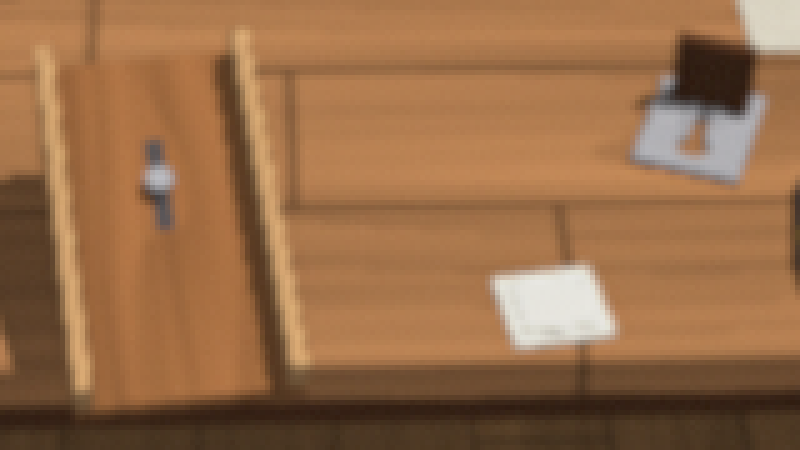

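View pics/c2.png

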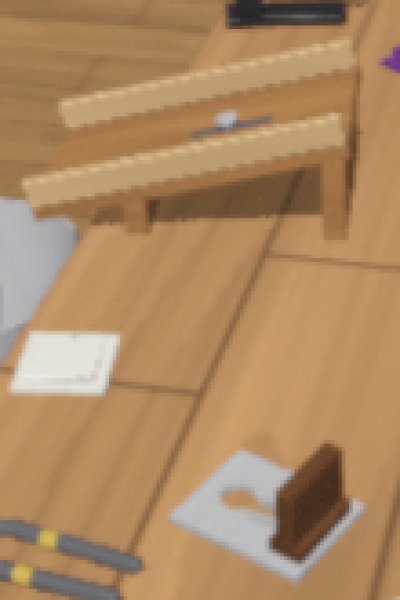

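The crops confirm it: A has a bar and a keyhole, with the hole on the far (+x) side of the bar. It lies near (0.47, 0.33). The chute stud is near (0.605, -0.073, 0.074). Next come wrist close-ups of both.

```bash
cat >> h.py <<'E'
def rpy(x,y):
    x=np.array(x,float);x/=np.linalg.norm(x);y=np.array(y,float);y-=x*(x@y);y/=np.linalg.norm(y)
    return Ro.from_matrix(np.c_[x,y,np.cross(x,y)])
def eul(r):
    import warnings
    with warnings.catch_warnings():
        warnings.simplefilter("ignore"); return r.as_euler("xyz")
def rot(): return Ro.from_euler("xyz",readout.get_state()["orientation"])
E
python3 - <<'E'
from h import *
import json,pickle
T=rot();p=readout.get_state()["ee_pos"];i=imaging.camera_info("wrist")
c,d=ray(i,(i["cx"],i["cy"]))
off=T.inv().apply(c-p);dt=T.inv().apply(d);print("cam in tool",off.round(3),"axis",dt.round(3),"jaw",T.as_matrix()[:,1].round(3))
def view(target,h,y):
    for s in(1,-1):
        r=rpy((0,0,-1),s*np.array(y)); 
        o=r.apply(off);a=r.apply(dt)
        # camera at target - a*L with TCP z = h
        L=-(h+o[2]-target[2])/a[2]; tcp=np.array(target)-a*L-o
        q=bot.ik(tcp,eul(r))
        print(s,tcp.round(3),q if q is None else np.round(q,2))
        if q is not None and abs(q[5])<2.9: bot.move_pose(tcp,eul(r));return
    raise SystemExit
D={}
for k,(t,h) in {"plate":((.468,.327,0),.16),"ch1":((.605,-.073,.07),.22)}.items():
    view(t,h,(1,0,0)); inf=imaging.camera_info("wrist"); im=imaging.camera("wrist")[:,:,::-1]
    cv2.imwrite(f"pics/{k}.png",im);D[k]=inf
pickle.dump(D,open("D.pkl","wb"));print(readout.get_state()["clock"],readout.get_state()["contact_force"])
E
```

```text
cam in tool [-0.167  0.001 -0.073] axis [0.959 0.001 0.285] jaw [ 0.44  -0.898 -0.001]
1 [0.467 0.351 0.16 ] [ 0.51  0.49  1.43 -0.    1.23  0.51]
1 [ 0.604 -0.052  0.22 ] [-0.21  0.49  1.26  0.    1.39 -0.21]
4.8417 [ 0.76253085 -0.23057869 -0.7916988 ]
```

View pics/plate.png

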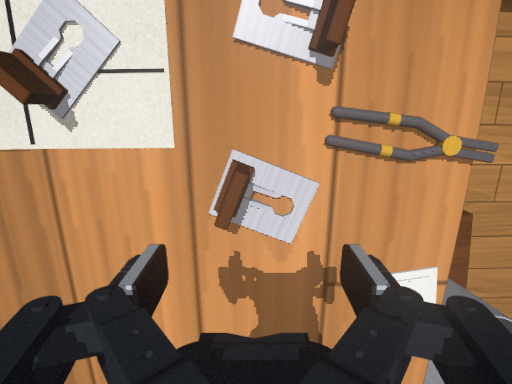

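View pics/ch1.png

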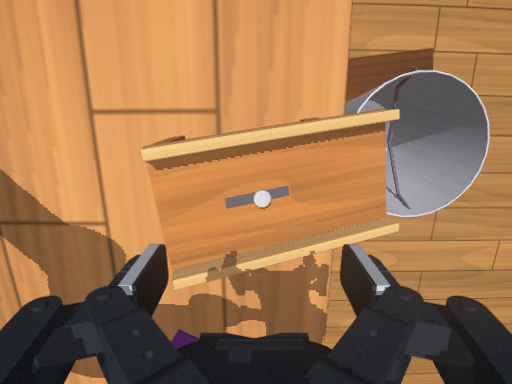

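Plate A is at (264,197) with its hole at (283,206). The chute has wall tops (143,150)-(399,112) and (174,283)-(399,229), and the stud head is at (262,199). Now I'll extract precise corners.

Run:
```python
from h import *
import pickle
D=pickle.load(open("D.pkl","rb"))
im=cv2.imread("pics/plate.png");hsv=cv2.cvtColor(im,cv2.COLOR_BGR2HSV)
m=((hsv[...,1]<50)&(hsv[...,2]>130)).astype(np.uint8);m[:130]=0;m[250:]=0;m[:,:195]=0;m[:,335:]=0
bar=((hsv[...,2]<110)).astype(np.uint8);bar[:145]=0;bar[235:]=0;bar[:,:205]=0;bar[:,262:]=0
pts=np.argwhere(m)[:,::-1]; hull=cv2.convexHull(pts.astype(np.int32))
ap=cv2.approxPolyDP(hull,6,True)[:,0];print("hull corners",ap.tolist())
i=D["plate"]
for a in ap:print(plane(i,a,.005).round(4))
W=np.array([plane(i,a,.005)[:2] for a in hull[:,0]],np.float32);r=cv2.minAreaRect(W*1000);print("rect",r)
# hole
h=((hsv[...,1]>80)).astype(np.uint8);h=cv2.morphologyEx(h,cv2.MORPH_OPEN,np.ones((9,9),np.uint8));fill=np.zeros_like(m);cv2.fillPoly(fill,[hull],1)
fill=cv2.erode(fill,np.ones((3,3)));n,l,st,ce=cv2.connectedComponentsWithStats(h*fill)
for k in range(1,n):print("comp",st[k],ce[k],plane(i,ce[k],.003).round(4))
im=cv2.imread("pics/ch1.png");hsv=cv2.cvtColor(im,cv2.COLOR_BGR2HSV)
print("wall hsv",hsv[133,270],hsv[253,300],"bed",hsv[220,220])
m=((hsv[...,2]>200)&(hsv[...,1]>60)&(hsv[...,1]<150)&(hsv[...,0]>13)).astype(np.uint8)
m[:,:140]=0;m[:105]=0;m[290:]=0;m[:,402:]=0
cv2.imwrite("pics/m.png",m*255)
n,l,st,ce=cv2.connectedComponentsWithStats(m)
for k in range(1,n):
    if st[k][4]>300:
        p=np.argwhere(l==k)[:,::-1];h=cv2.convexHull(p.astype(np.int32));print(st[k],cv2.approxPolyDP(h,3,True)[:,0].tolist())
hd=((hsv[...,1]<60)&(hsv[...,2]>150)).astype(np.uint8);n,l,st,ce=cv2.connectedComponentsWithStats(hd[180:220,240:290])
for k in range(1,n):print("head",st[k],ce[k]+[240,180])
```

```text
hull corners [[318, 183], [290, 243], [209, 213], [233, 149]]
[0.5414 0.34   0.005 ]
[0.5123 0.2659 0.005 ]
[0.4171 0.3043 0.005 ]
[0.4465 0.3783 0.005 ]
rect ((479.32080078125, 322.38592529296875), (80.72591400146484, 105.03328704833984), 68.19432067871094)
comp [ 217  163   35   58 1235] [233.32712551 189.86720648] [0.4457 0.3315 0.003 ]
comp [272 197  20  17 302] [281.67218543 204.81456954] [0.5013 0.3135 0.003 ]
wall hsv [ 19 117 239] [ 18 118 238] bed [ 14 163 219]
[ 221  105  123   28 2014] [[343, 105], [339, 115], [222, 132], [221, 105]]
[ 140  109  259  145 5875] [[398, 109], [398, 118], [140, 253], [140, 114]]
[ 236  222  163   49 1848] [[398, 222], [397, 231], [330, 264], [292, 270], [241, 270], [236, 266]]
[165 262  56  28 662] [[220, 289], [165, 289], [168, 262], [206, 272], [220, 280]]
head [ 13  10  18  17 240] [261.75833333 198.15833333]
```

```bash
python3 -c "
import cv2,numpy as np
a=cv2.imread('pics/ch1.png')[95:295,130:410];m=cv2.imread('pics/m.png')[95:295,130:410]
a[m[...,0]>0]=(255,0,255)
cv2.imwrite('pics/c3.png',cv2.resize(a,(800,571),interpolation=cv2.INTER_NEAREST))"
```

```text
(no output)
```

View pics/c3.png

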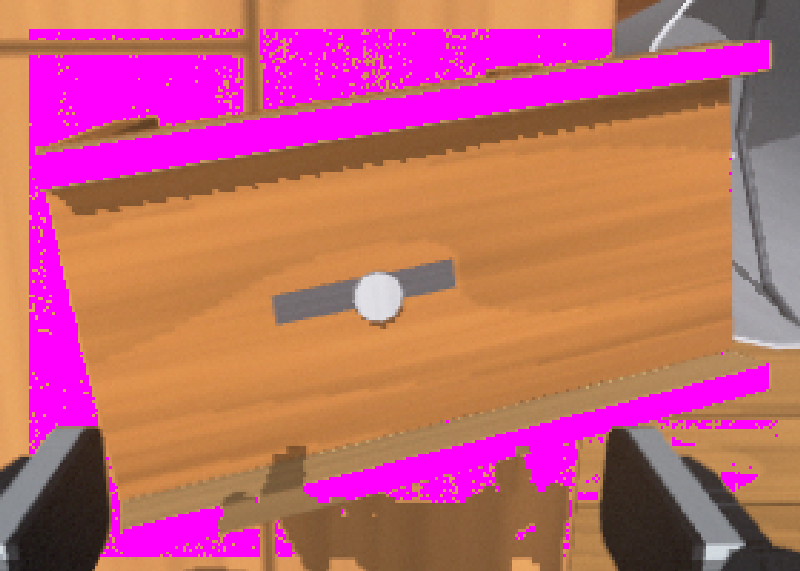

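Run:
```python
from h import *
import pickle
from scipy.optimize import least_squares
w=pickle.load(open("D.pkl","rb"))["ch1"];s=imaging.camera_info("scene");d=imaging.camera_info("side")
C=lambda u,v:(130+u/2.857,95+v/2.857)
F=[((-.11,.075,.026),C(35,150)),((-.11,.063,.026),C(43,189)),((.17,.075,.026),C(771,40)),((.17,.063,.026),C(771,70)),
((.17,-.063,.026),C(770,365)),((.17,-.075,.026),C(770,388)),((-.11,-.075,.026),C(122,529)),((-.11,-.063,0),C(122,498))]
def pose(p):
    return Ro.from_euler("ZY",[p[0],p[4]]),np.array(p[1:4])
def res(p):
    R,t=pose(p);f=lambda X:R.apply(X)+t;r=[]
    for X,px in F:r+=list(proj(w,f(X))[0]-px)
    st=f((p[5],0,.0115))
    r+=list(proj(w,st)[0]-(261.76,198.16))
    r+=list((proj(s,st)[0]-(226.6,203.8)))+list((proj(d,st)[0]-(222.4,178)))
    r+=list(proj(w,f((p[6],0,0)))[0]-C(275,310))+list(proj(w,f((p[7],0,0)))[0]-C(454,273))
    r+=list((proj(s,f((-.11,.069,.026)))[0]-(243.6,174))*.5)+list((proj(s,f((-.11,-.069,.026)))[0]-(203.6,177.4))*.5)
    r+=[(p[4]-np.radians(15))*300]
    return np.array(r)
o=least_squares(res,[.17,.6,-.07,.06,.26,0,-.03,.03],loss="soft_l1")
print(o.x.round(4),"slope",np.degrees(o.x[4]),"yaw",np.degrees(o.x[0]));print(res(o.x)[:-1].reshape(-1,2).round(1).tolist())
J=o.jac;print("sd",np.sqrt(np.diag(np.linalg.inv(J.T@J))).round(4))
R,t=pose(o.x);print("stud",R.apply((o.x[5],0,.0115))+t);np.save("bed.npy",o.x)
```

```text
[ 1.288e-01  6.108e-01 -7.640e-02  6.270e-02  2.616e-01  2.000e-04
 -3.800e-02  3.720e-02] slope 14.991154728105501 yaw 7.380393318582789
[[-0.4, 0.6], [-0.3, -0.2], [0.4, 0.2], [0.4, 0.5], [-0.3, -0.5], [-0.5, 0.2], [2.3, 8.4], [-0.1, -2.2], [-0.3, -0.0], [-0.7, 0.2], [-1.6, -1.1], [-0.2, -1.3], [-0.1, -1.0], [-0.9, 0.2], [-0.5, 0.3]]
sd [0.0032 0.0005 0.0005 0.001  0.0033 0.0012 0.0013 0.0014]
stud [ 0.61393914 -0.07595407  0.07374302]
```

```bash
cat >> h.py <<'E'
b=np.load("bed.npy");RB=Ro.from_euler("ZY",[b[0],np.radians(15)]);TB=b[1:4];XS=b[5]
def bedori(dyaw=0.): M=(RB*Ro.from_euler("z",dyaw)).as_matrix(); return eul(rpy(-M[:,2],M[:,0]))
# TCP for plate pose: stud axis at (xs,ys) bed coords = hole centre, underside height h
def tcp(hx,hy,h): return RB.apply((hx-.060,hy,.040-bot.grasp_offset+h))+TB
def inbed():
    p=RB.inv().apply(readout.get_state()["ee_pos"]-TB); return p+[.060,0,-.040+bot.grasp_offset]
def fbed(): return RB.inv().apply(readout.get_state()["contact_force"])
E
python3 - <<'E'
from h import *
a=np.radians(-21.82);px=np.array([np.cos(a),np.sin(a),0]);g=np.array([.4793,.3224,0])-.0355*px
e=eul(rpy((0,0,-1),px));z=.040-bot.grasp_offset
print(bot.grasp_offset,bot.ik(tcp(XS,0,.08),bedori()),bot.ik(tcp(XS+.04,0,0),bedori()))
bot.move_pose([g[0],g[1],.14],e)
bot.move_straight([g[0],g[1],z],max_speed=.1)
gripper_to(0,80)
s=readout.get_state();print(s["grip_width"],s["ee_pos"],g,s["contact_force"])
bot.move_straight([g[0],g[1],.17],max_speed=.12)
s=readout.get_state();print(s["grip_width"],s["contact_force"],s["moment"],s["clock"])
bot.move_pose(tcp(XS,0,.07),bedori())
bot.move_straight(tcp(XS,0,.03),max_speed=.08);bot.sleep(.2)
print(inbed(),fbed(),readout.get_state()["clock"])
import pickle;pickle.dump(imaging.camera_info("wrist"),open("D2.pkl","wb"))
cv2.imwrite("pics/hov.png",imaging.camera("wrist")[:,:,::-1])
E
```

```text
0.0187 [-0.217692    0.64431496  1.13655096 -0.08807095  1.60746671 -0.33881467] [-0.20877363  0.74929612  1.18424738 -0.08639779  1.45611079 -0.31698632]
0.011219593066430703 [0.44638869 0.33564584 0.02167501] [0.44634336 0.33559506 0.        ] [-1.36019525  0.02672741  4.13959759]
0.011501537029642886 [ 0.1159352  -0.54878285 -4.63885422] [ 0.01746831  0.05826831 -0.01017356] 9.8
[ 4.72131609e-04 -9.54535405e-05  3.06603723e-02] [ 0.7647375  -0.47658683 -3.47685619] 12.2583
```

View pics/hov.png

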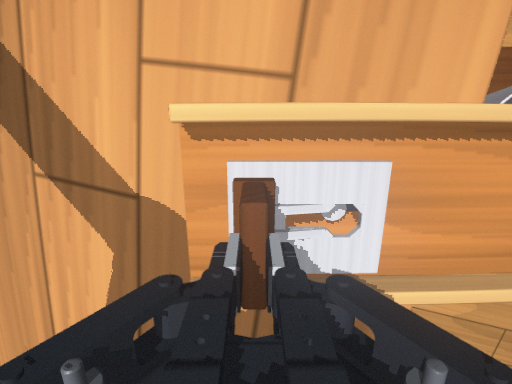

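The plate is held square to the chute. The big hole is near (346,221), with the stud head partly visible at (334,211). I'll compare these against projections.

Run:
```python
from h import *
import pickle
i=pickle.load(open("D2.pkl","rb"))
P=inbed()
t=np.linspace(0,2*np.pi,60)
circ=lambda x,y,z,r:proj(i,RB.apply(np.c_[x+r*np.cos(t),y+r*np.sin(t),z+0*t])+TB)
im=cv2.imread("pics/hov.png")[150:290,210:410];k=4;im=cv2.resize(im,None,fx=k,fy=k,interpolation=cv2.INTER_CUBIC)
for c,col in((circ(P[0],P[1],P[2]+.005,.012),(0,255,0)),(circ(P[0],P[1],P[2],.012),(0,160,0)),(circ(XS,0,.0115,.010),(0,0,255))):
    cv2.polylines(im,[((c-[210,150]+.5)*k-.5).round().astype(np.int32)],True,col,1)
pl=proj(i,RB.apply(P+np.array([[-.077,-.04,.005],[.028,-.04,.005],[.028,.04,.005],[-.077,.04,.005]]))+TB)
cv2.polylines(im,[((pl-[210,150]+.5)*k-.5).round().astype(np.int32)],True,(255,0,0),1)
cv2.imwrite("pics/ov.png",im)
```

```text
(no output)
```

View pics/ov.png

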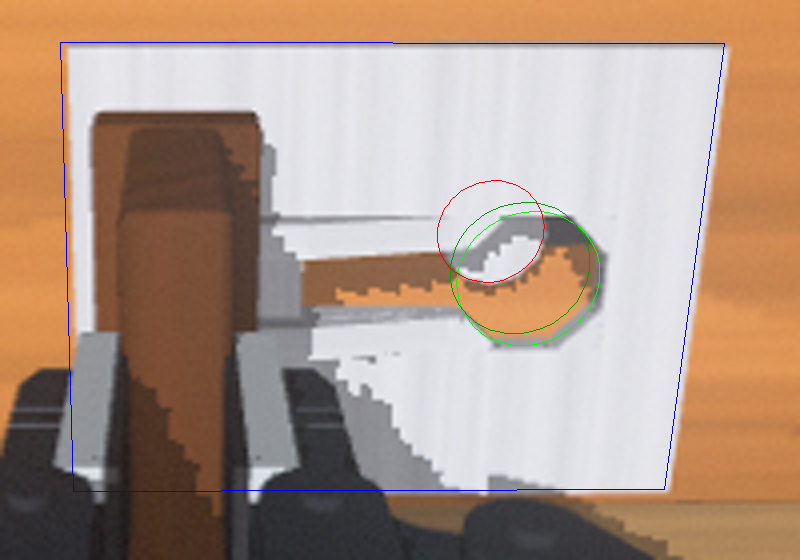

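The overlay shows the stud where predicted. The plate sits about 1 mm farther +x in the hand than assumed, so I'll correct that and press gently, feeling for the drop.

Run:
```python
from h import *
o=bedori();x,y=XS-.001,.0003
bot.move_straight(tcp(x,y,.015),o,max_speed=.05);bot.sleep(.2);print("free",inbed().round(4),fbed().round(2))
for n,(dx,dy) in enumerate([(0,0),(-.0015,0),(.0015,0),(0,.0015),(0,-.0015)]):
    if n: bot.move_straight(tcp(x+dx,y+dy,.014),o,max_speed=.03)
    hit=bot.move_straight(tcp(x+dx,y+dy,-.004),o,max_speed=.02,contact_N=7)
    p=inbed();print(n,hit,p.round(4),fbed().round(2),readout.get_state()["moment"].round(2),readout.get_state()["clock"])
    if p[2]<.005:break
cv2.imwrite("pics/down.png",imaging.camera("wrist")[:,:,::-1])
```

```text
free [-0.0007  0.0002  0.0153] [ 0.89 -0.74 -3.39]
0 True [-0.0008  0.0003  0.003 ] [-1.04  0.52  5.68] [0.06 0.05 0.  ] 13.6
```

Run:
```python
import cv2
im=cv2.imread("pics/down.png")[100:310,170:430];cv2.imwrite("pics/down_c.png",cv2.resize(im,(740,598),interpolation=cv2.INTER_CUBIC))
```

```text
(no output)
```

View pics/down_c.png

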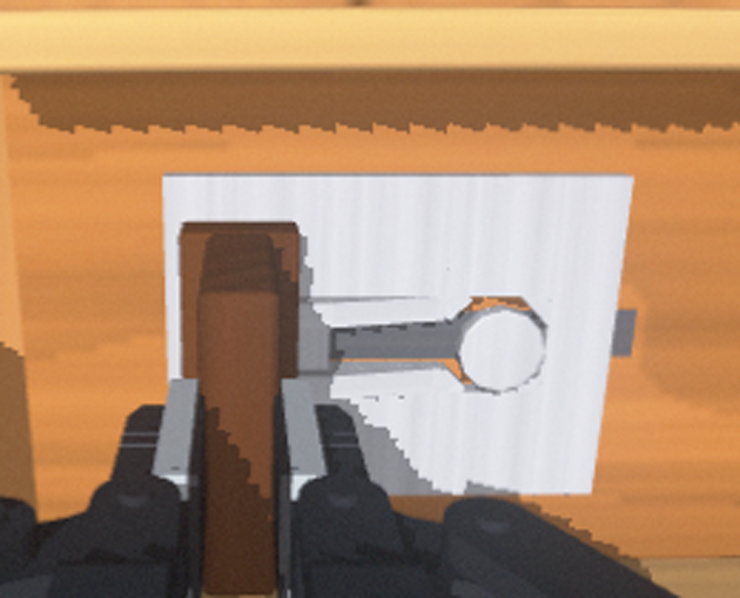

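The stud head is up through the big hole, at crop (502,350) and standing proud of the plate. I'll press a little more to make sure the plate is flat.

Run:
```python
from h import *
o=bedori();x,y=XS-.001,.0003
for h in np.arange(.0025,-.004,-.0005):
    bot.move_straight(tcp(x,y,h),o,max_speed=.01);bot.sleep(.1)
    f=fbed();print(h.round(4),inbed().round(4),f.round(2),RB.inv().apply(readout.get_state()["moment"]).round(2))
    if f[2]>10:break
print(readout.get_state()["clock"])
```

```text
0.0025 [-0.0007  0.0002  0.003 ] [-0.88  0.45  5.11] [0.   0.07 0.02]
0.002 [-0.0007  0.0002  0.003 ] [-1.93  1.18  8.03] [ 0.15  0.21 -0.01]
0.0015 [-0.0006  0.0002  0.003 ] [-3.02  1.03 10.63] [0.17 0.36 0.  ]
14.7
```

Contact is hard at h = 3.0 mm: force rises with no sinkage, which is too stiff for the stud spring. So the plate is on the bed and my bed height is about 3 mm off. I'll ease the pressure and slide down the chute, watching the force.

Run:
```python
from h import *
o=bedori();x,y=XS-.001,.0003
bot.move_straight(tcp(x,y,.0027),o,max_speed=.01);bot.sleep(.1);f0=fbed();print(inbed().round(4),f0.round(2))
for d in np.arange(.002,.040,.002):
    bot.move_straight(tcp(x+d,y,.0027),o,max_speed=.02,contact_N=None);bot.sleep(.05)
    f=fbed();print(round(d,4),(inbed()-[x,y,0]).round(4),f.round(2))
    if f[0]<-13 or abs(f[1])>8 or abs(f[2])>15:break
print(readout.get_state()["clock"],readout.get_state()["grip_width"])
cv2.imwrite("pics/sl.png",imaging.camera("wrist")[:,:,::-1])
```

```text
[-0.0007  0.0003  0.003 ] [-0.93  1.14  4.91]
0.002 [ 0.0017 -0.0001  0.003 ] [-2.86  0.13  6.65]
0.004 [ 0.0036 -0.0001  0.003 ] [-3.01  0.    6.36]
0.006 [ 0.0056 -0.0002  0.003 ] [-3.26  0.27  6.3 ]
0.008 [ 0.0076 -0.0002  0.003 ] [-3.39 -0.11  5.99]
0.01 [ 0.0096 -0.0002  0.003 ] [-1.65  0.27  6.46]
0.012 [ 0.0116 -0.0002  0.003 ] [-2.55  0.35  5.86]
0.014 [ 0.0136 -0.0002  0.003 ] [-2.31 -0.51  5.58]
0.016 [ 0.0156 -0.0002  0.003 ] [-2.69  0.21  6.01]
0.018 [ 0.0175 -0.0002  0.003 ] [-3.24 -0.45  6.1 ]
0.02 [ 0.0194 -0.0002  0.003 ] [-3.66 -0.3   5.48]
0.022 [ 0.0213 -0.0002  0.003 ] [-4.24  0.62  6.54]
0.024 [ 0.0232 -0.0002  0.003 ] [-4.51 -0.33  7.17]
0.026 [ 0.025  -0.0001  0.003 ] [-5.05  0.66  6.56]
0.028 [ 0.0269 -0.0002  0.003 ] [-5.8   0.55  6.21]
0.03 [ 0.0288 -0.0001  0.003 ] [-6.35  0.3   7.02]
0.032 [ 0.0309 -0.0001  0.003 ] [-5.55 -0.13  6.96]
0.034 [ 0.033  -0.0001  0.003 ] [-6.04  0.35  7.16]
0.036 [ 0.0346 -0.0001  0.003 ] [-6.91  0.99  8.16]
0.038 [ 0.0348 -0.0001  0.003 ] [-13.83   0.19   9.57]
20.7667 0.011598207240560675
```

There is a hard stop at 34.8 mm of travel (34.5 expected) after steadily growing drag. Now I'll let go, back off and check.

Run:
```python
from h import *
o=bedori();x,y=XS-.001,.0003
bot.move_straight(tcp(x+.0365,y,.003),o,max_speed=.01);bot.sleep(.1);print((inbed()-[x,y,0]).round(4),fbed().round(2))
gripper_to(.05);print(fbed().round(2),readout.get_state()["grip_width"])
bot.move_straight(tcp(x+.0355,y,.10),o,max_speed=.08)
bot.move_straight(tcp(x-.03,y,.13),o,max_speed=.1);bot.sleep(.2)
print(readout.get_state()["contact_force"].round(2),readout.get_state()["clock"])
i=imaging.camera_info("wrist");im=imaging.camera("wrist")[:,:,::-1].copy()
h=.003
t=np.linspace(0,2*np.pi,60)
cv2.imwrite("pics/fin.png",im)
c=proj(i,RB.apply((XS,0,h))+TB)[0].astype(int);print(c)
u,v=np.clip(c-[110,80],0,None);cv2.imwrite("pics/fin_c.png",cv2.resize(im[v:v+160,u:u+220],None,fx=3.6,fy=3.6,interpolation=3))
```

```text
[ 0.0348 -0.0001  0.003 ] [-6.93 -0.45  6.9 ]
[-1.26  0.05  0.16] 0.04982476960277109
[ 0.48  0.44 -0.23] 24.1
[335 176]
```

View pics/fin_c.png

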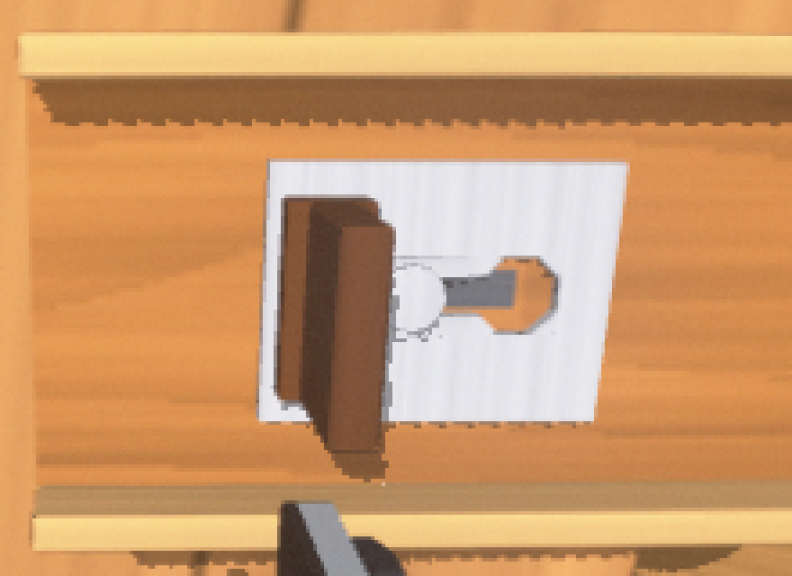

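The head sits at the slot's closed end at crop (412,300), about 108 px (roughly 33 mm) behind the big end at (525,295). The plate is square and the gripper is clear.

```bash
python3 -c "
from station import bot
bot.finish_job()"
```

```text
the job is handed in; nothing more can be done
```

The liner plate is fitted in the chute and wedged under the stud head, and the job is handed in at about 24 s on the robot's clock. I used the plate that started farthest to the robot's right.

- **Pressing on:** I lowered the plate over the stud, correcting for a grip offset of about 1 mm seen by camera. The head came through the big end on the first press. Pressing to about 14 N (net of the plate's weight) gave hard contact with no further sinking.
- **Sliding and wedging:** The plate slid +x with steadily growing drag and stopped hard at 34.8 mm of travel; 34.5 mm was expected. The push peaked at about 14 N.
- **Final check:** After I let go and backed off, the camera showed the plate square in the chute, with the head at the slot's closed end. The wrist force was about zero, and I moved nothing else.

**Disagreement:** contact came 3 mm above the bed height I had estimated from the cameras. I put this down to an error in that estimate, because the height stayed the same through the whole slide. I did not measure how far the stud was drawn out.

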